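Hang the amber light shield on the crossbar in front of the microscope

ROBOT

A 6-joint arm with a two-finger parallel gripper is mounted at the origin on the work surface. World frame = base frame: x ahead of the robot, y to its left, z up, the work surface at z = 0. Lengths are in mm, angles in rad, forces in N, time in s.
With the tool pointing down it reaches from about 375 to 750 mm from the base axis. Payload 9 kg.
Tool frame: the origin (TCP) lies midway between the tips of the shut fingers; the grasp point (between the pads) lies 19 mm behind it; z points along the fingers, y is the direction in which the jaws open and shut (so a half turn about z gives the same grasp; the last joint's range is limited). The gripper opens to 85 mm and grips with 20 to 120 N. Pads are 22 mm wide; open, the fingers measure 114 mm over their backs; the gripper's body (76 mm by 85 mm) begins 54 mm behind the grasp point. The pads swing forward as they close: fully open they stand 13 mm farther back than shut.
Start: joints at [-1.323, 0.104, 0.097, 1.564, 0, 1.353], TCP at [269.498, -536.108, 192.231] pointing down, gripper open.
Joint ranges: [-2.99, 2.99], [-0.84, 1.86], [-1.1, 1.16], [-1.84, 2.11], [-1.51, 1.56], [-3.14, 3.14]. Speed limits (rad/s): [2.22, 2.22, 2.57, 3.14, 3.14, 3.14].

INTERFACE

Orientations are given as a 3x3 rotation matrix whose columns are the frame's x, y, z axes.
In Python, from station import telemetry, viewer, job gives the robot as it stands.
- The arm moves only by the tool carry_out, never from a script. Its argument "commands" is a list of rows, each a list of 5 numbers: the shift along the tool's x, y, z as a fraction of full scale, then the turn about the tool's z as a fraction of full scale, then the opening, from -1 (shut) to 1 (fully open). A call has 1 to 20 rows; each row is the pose to reach, as a shift and turn from the pose commanded when the call began, along the tool's axes at that moment; what a row does not reach only later rows make up. Full scale, the value 1, is 1 m for a shift and 45 degrees for a turn. A row lasts 1/8 s, in which the tool goes at most 62.5 mm and 10.7 degrees, less where a joint would pass 70% of its speed; a pose out of reach is approached as far as the arm can. A call with a number of a shift or a turn outside -1 to 1 is refused whole. A call with a gripper value outside its range is refused whole. The fingers move at their own pace and stop on an object; "newtons" is the grip in N (left out, the last holds). Time passes only in rows, so rows that repeat a pose let the fingers close. It gives the time, the measured TCP pose, the force and the opening at its end, in the units of the state.
- telemetry.state(): the state, without advancing time (a new reading comes with each control period).
- viewer.camera(name): name is "scene" or "top"; returns (picture, depth): 400x640x3 uint8, blue, green, red; 400x640 float32, mm along the optical axis (not along the pixel's ray), 0 where there is no reading.
- viewer.camera_info(name): a dict with "fov_y" (degrees; the focal length in pixels is half the picture's height over the tangent of half this angle, whatever the lens; pixels are square), "cx", "cy" (the principal point, pixels), "T" (4x4, takes a point from camera to world coordinates). Camera axes: x right, y down, z forward; pixel columns grow to the right and rows downward; lengths in mm; the calibration is good to about 2 mm. A picture is of the moment at which its call begins. camera_info takes no time and is no camera call.
- job.finish_job(): hands the job in, once; it reports no verdict.
Trained networks look in the newest picture that a camera, given by its name, has taken for a name from the list of things; names that differ only in an ending like _2 or _b are one class to them, and where a whole thing is asked for, a point or a joint stands for the part that bears it (a point fixed in the world has none). Each returns a list of dicts, best first, with "p" (0 to 1); they miss things now and then, are a little off and sometimes report something else, mostly with a low value. They report only what shows in the picture. A call takes as long as a camera call. They do not tell look-alikes from the thing itself.
- viewer.trace(camera, label): "region" (400x640 bool, what is visible of it) and "point" ([column, row] in pixels, amid what is visible of it).
The state is a dict: "time_s": time; "qpos": joint angles; "qvel": joint speeds; "joint_efforts": joint torques, N m; "eef_pos": TCP position; "ee_rot": TCP orientation; "ft_force": force on the tool from outside, world axes, zero at the start; "ft_torque": the same for the moment, N m; "opening": finger opening in mm.
Only numpy, scipy, OpenCV 4.12 (cv2) and the standard library are available. Lean on these libraries where they do the work, as an engineer would, in place of code of your own. Each camera call takes 0.05 s, during which the arm holds its last target. There are 200 camera calls.

TASK

The fluorescence lamp of the microscope is about to be switched on: draw the amber light shield up out of the slotted rack and hang it by its fold over the crossbar in front of the microscope stage, about midway between the posts, with its tall face on the side away from the microscope. Lower it until the fold rests on the bar before you let go, and leave it hanging freely. Do not bump the microscope, and leave the other two shields and the things on the bench where they are.

Things in the scene. Friction and masses are not known exactly. Their poses are not given: they have to be found in the camera images.
- amber_shield: Rigid amber acrylic panel, about 120 g, 160 mm wide (x), 4 thick, 120 high (z), upright in one rack slot. Top edge folded to -y into an inverted U over the whole width: 32 mm wide outside (y +2 to -30), 24 inside, 4 thick, underside at z 116, lip down to z 92. Can be pinched from above across the 32 mm fold. Origin: middle of the panel's bottom edge; +y out of the tall face.
- amber_fold (a point): Middle of the top of the amber shield's fold, on the centre line of the U (at y = -14 mm, z = 120 mm of the shield); axes as the shield's. When the shield hangs on the bar this point is 10 mm above the bar's axis. Let go, the shield sways for a second or two and rests with its lower edge swung about 0.15 rad towards the microscope.
- smoke_shield: Smoke-grey shield of the same shape, size and axes, standing in another slot; stays where it is.
- clear_shield: Clear shield of the same shape, size and axes, standing in another slot; stays where it is.
- rack: Fixed grey rack 190 (x) by 215 (y) mm; three slots along x at y -75, 0 and +75 mm. Origin: centre of its underside. Slot floor 12 mm up; end ribs guide the panels up to 62 mm, 2 mm play each side, 4 mm at the ends. Shields face alike, fold towards the rack's -y, leaning about 0.06 rad that way, tops 132 mm above the bench, 43 mm clear between folds.
- rail: Fixed crossbar stand: steel bar 12 mm in diameter along x, axis 210 mm above the bench, on posts at x -150 and +150 mm with black clamp blocks 22 mm wide and 24 high centred on the bar; feet 50 x 105 mm. Origin: on the bench under the bar's middle; +y is the operator's side, the microscope is on the -y side.
- bar_mid (a point): Middle of the bar, on its axis, 210 mm above the bench; axes as the stand's (x along the bar, +y away from the microscope).
- microscope: Fixed cream, blue and black microscope, 430 mm high with a camera on top, behind the bar. Origin: on the bench under its optical axis, 155 to 180 mm from the bar on the bar's -y side. Its black stage (top 155 mm high) comes within about 75 mm of the bar; its head (250 to 430 mm high, radius 60 mm about its axis) within about 90 mm.
- slide_box: Closed blue slide box, 87 x 177 x 33 mm, loose on the bench; origin under its centre. Not to be moved.
- cleaner_bottle: White bottle, 48 mm diameter, 115 mm high, loose on the bench; origin under its centre. Not to be moved.
- objective_canister: Small round canister with a black cap, 41 mm diameter, 66 mm high, loose on the bench; origin under its centre. Not to be moved.
Mind the look-alikes: they are no part of the job. Of the things like the amber_shield, leave any that is green or yellow; of the rest the larger one is meant.

How it is judged (in metres and radians):
On the way, in this order (a step that is already met when the one before it is completed fails the run):
1. The amber shield is held in the gripper with its bottom edge more than 75 mm above the bench, clear of the rack (height (world z) of amber_shield above 0.075 m and contact force between amber_shield and the fingers above 0.5 N), for 0.1 s.
2. The fold is over the bar, lowered to within 8 mm of resting on it, while the gripper still holds the shield (y of bar_mid in the frame of amber_shield between -0.026 and -0.002 m and z of bar_mid in the frame of amber_shield between 0.102 and 0.115 m and x of bar_mid in the frame of amber_shield between -0.06 and 0.06 m and contact force between amber_shield and the fingers above 0.5 N), for 0.1 s.
At the end, for the whole second after the job is handed in: The amber shield hangs on the crossbar: bar inside its fold, fold seated within 7 mm, centred on the bar within 45 mm, along it within 0.12 rad, upright within 0.45 rad, tall face away from the microscope, no more than swaying (under 0.15 m/s, 2 rad/s) (x of bar_mid in the frame of amber_shield between -0.045 and 0.045 m and y of bar_mid in the frame of amber_shield between -0.024 and -0.004 m and z of bar_mid in the frame of amber_shield between 0.103 and 0.114 m and angle between the x axis of amber_shield and the x axis of rail, either way round below 0.12 rad and angle between amber_shield's own z axis and vertical below 0.45 rad and y of microscope in the frame of amber_shield below 0 m and linear speed of amber_shield below 0.15 m/s and angular speed of amber_shield below 2 rad/s); the robot touches nothing.
It fails at once if The smoke or clear shield is moved by more than 20 mm (distance of any of smoke_shield, clear_shield from where it was at the start of the episode above 0.02 m).
It fails at once if The microscope is bumped (force over 3 N) (contact force between microscope and anything else above 3 N).
It fails at once if The slide box, bottle or canister is moved by more than 25 mm (distance of any of slide_box, cleaner_bottle, objective_canister from where it was at the start of the episode above 0.025 m).
It also fails if it takes over 45 s, if anything falls off the work surface, if the arm or the gripper's body presses on something with over 40 N, if the wrist force passes 120 N, or if a joint passes its speed limit or range.

## Working session

There is one attempt and no reset: what is moved stays moved. The work goes in short steps, Python scripts to look and compute and a tool call to move; the robot and the scene stay as the last step left them, time stands still between calls to the robot, and variables do not carry over. Pictures are saved under pics/ and viewed, about 8 in all and at most 12, crops included, and the job is handed in when it is done.

Besides the shell and the picture viewer there is one more tool, called as name([rows], argument=value, ...), one row to a line, values as JSON. carry_out: Moves the arm, as the interface text tells. Its arguments: {"type":"object","properties":{"commands":{"type":"array","items":{"type":"array","items":{"type":"number","minimum":-1,"maximum":1}}},"newtons":{"type":"number"}},"required":["commands"]}

```bash
mkdir -p pics; cat > h.py <<'E'
import numpy as np, cv2
from station import telemetry, viewer, job
def cloud(name, d):
    i=viewer.camera_info(name); f=d.shape[0]/2/np.tan(np.radians(i["fov_y"])/2)
    v,u=np.mgrid[:d.shape[0],:d.shape[1]]
    P=np.stack([(u-i["cx"])/f*d,(v-i["cy"])/f*d,d],-1)
    T=np.array(i["T"]); return P@T[:3,:3].T+T[:3,3]
E
python3 - <<'E'
from h import *
s=telemetry.state(); print(s["ee_rot"],s["opening"],s["time_s"])
for c in("scene","top"):
    p,d=viewer.camera(c); cv2.imwrite(f"pics/{c}1.png",p); X=cloud(c,d)
    np.savez(f"{c}1.npz",p=p,d=d,X=X)
    for n in("amber_shield","smoke_shield","clear_shield","rail","rack","microscope","slide_box","cleaner_bottle","objective_canister"):
        for r in viewer.trace(c,n)[:4]:
            m=r["region"]&(d>0); q=X[m]
            if len(q): print(c,n,round(r["p"],2),np.round(r["point"]),np.percentile(q,[2,50,98],axis=0).round().tolist())
E
```

```text
[[ 8.93459739e-01  4.49143171e-01 -3.25764241e-04]
 [ 4.49143172e-01 -8.93458749e-01  1.36928903e-03]
 [ 3.23949906e-04 -1.36971940e-03 -9.99999009e-01]] 85.08972361057604 0.0
scene amber_shield 0.88 [434. 192.] [[238.0, 175.0, -0.0], [298.0, 256.0, 4.0], [381.0, 341.0, 33.0]]
scene amber_shield 0.68 [321. 245.] [[537.0, -68.0, -1.0], [596.0, -10.0, 3.0], [656.0, 50.0, 25.0]]
scene amber_shield 0.66 [444. 236.] [[473.0, 251.0, 24.0], [565.0, 274.0, 130.0], [625.0, 296.0, 133.0]]
scene amber_shield 0.61 [500. 264.] [[457.0, 382.0, -1.0], [521.0, 441.0, 3.0], [582.0, 504.0, 24.0]]
scene smoke_shield 0.93 [377. 223.] [[489.0, 105.0, 66.0], [576.0, 125.0, 130.0], [642.0, 147.0, 133.0]]
scene clear_shield 0.71 [413. 232.] [[485.0, 178.0, 23.0], [573.0, 200.0, 130.0], [635.0, 223.0, 133.0]]
scene clear_shield 0.41 [245. 284.] [[751.0, -168.0, 2.0], [777.0, -144.0, 63.0], [789.0, -131.0, 68.0]]
scene rail 0.71 [267. 182.] [[190.0, -302.0, -1.0], [605.0, -183.0, 19.0], [690.0, -121.0, 222.0]]
scene rack 0.83 [409. 262.] [[463.0, 125.0, 7.0], [590.0, 220.0, 14.0], [658.0, 325.0, 63.0]]
scene 
[... 1524 characters left out ...]
]
top rail 0.67 [388. 219.] [[340.0, -233.0, 11.0], [507.0, -183.0, 58.0], [683.0, -126.0, 224.0]]
top rack 0.7 [247. 206.] [[455.0, 110.0, 8.0], [541.0, 200.0, 14.0], [645.0, 293.0, 65.0]]
top microscope 0.73 [472. 201.] [[465.0, -547.0, 41.0], [536.0, -349.0, 300.0], [617.0, -254.0, 430.0]]
top slide_box 0.66 [312. 130.] [[732.0, -79.0, 4.0], [773.0, 6.0, 34.0], [819.0, 90.0, 38.0]]
top slide_box 0.22 [264. 194.] [[487.0, 103.0, 14.0], [564.0, 124.0, 131.0], [642.0, 145.0, 135.0]]
top cleaner_bottle 0.87 [236. 134.] [[720.0, 212.0, 17.0], [735.0, 227.0, 79.0], [761.0, 251.0, 117.0]]
top objective_canister 0.55 [364. 133.] [[748.0, -166.0, 4.0], [761.0, -146.0, 65.0], [783.0, -131.0, 70.0]]
```

View pics/scene1.png

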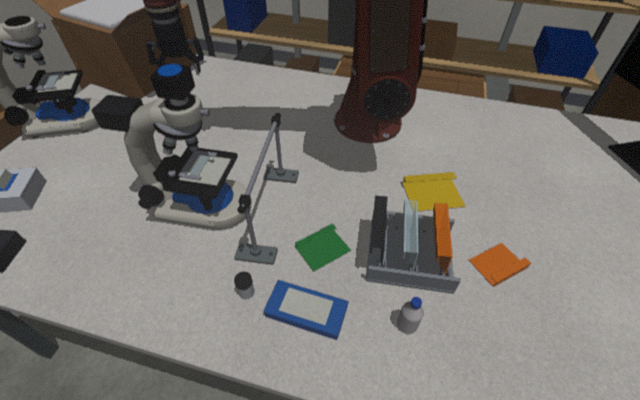

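View pics/top1.png

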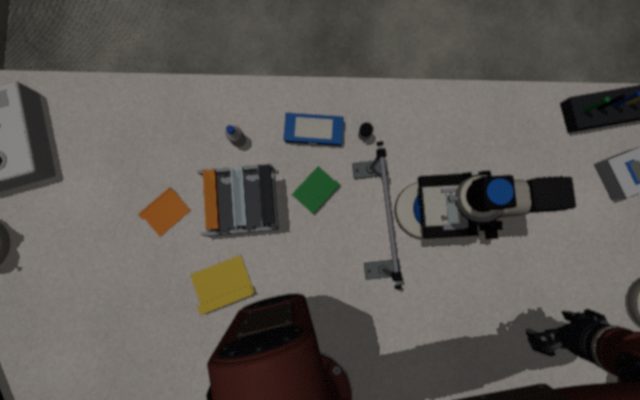

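The candidates for the amber shield in the scene picture are:
- the upright orange panel in the rack (444,236)
- a flat orange panel (500,264), which is smaller
- a green one (321,245)
- a yellow one (434,192)

The upright one in the rack fits, because it is amber, the larger of the two orange panels, and standing in a slot. Next I'll confirm it in a crop and measure the fold, rack, bar and microscope.

```bash
python3 - <<'E'
from h import *
out=[]
for c in("scene","top"):
    z=np.load(f"{c}1.npz"); p,d,X=z["p"],z["d"],z["X"]
    Z=X[...,2]
    def rect(m,n):
        q=X[m][:,:2].astype(np.float32); (cx,cy),(w,h),a=cv2.minAreaRect(q); print(c,n,len(q),np.round([cx,cy,w,h,a],1), X[m][:,2].mean().round(1))
    for n in("amber_shield","clear_shield","smoke_shield","rack","rail"):
        for r in viewer.trace(c,n)[:3] :
            k=cv2.erode(r["region"].astype(np.uint8),np.ones((2,2)))>0
            if n=="rail":
                m=k&(abs(Z-211)<9); q=X[m]
                if len(q)>20:
                    v=np.linalg.svd(q[:,:2]-q[:,:2].mean(0),full_matrices=False)[2][0]; print("bar",c,q.min(0).round(),q.max(0).round(),q.mean(0).round(),v)
                m=k&(abs(Z)<16)&(Z>6); rect(m,"feet")
                break
            if n=="rack":
                rect(k&(Z>50)&(Z<70)&(X[...,1]>60),"rackrib"); rect(k&(Z<70)&(Z>5)&(X[...,1]>60),"rackall"); break
            m=k&(Z>124)&(Z<140)
            if m.sum()>30: rect(m,n+" top")
    # microscope near side head and stage
    R=(X[...,1]<-200)&(X[...,1]>-600)&(X[...,0]>380)&(X[...,0]<720)
    for lo,hi in((140,160),(250,300),(300,360),(400,440)):
        q=X[R&(Z>lo)&(Z<hi)]; print(c,"mic",lo,np.percentile(q,[1,50,99],axis=0).round().tolist())
a=cv2.imread("pics/scene1.png")[180:300,350:550]; b=cv2.imread("pics/top1.png")[150:250,180:340]
cv2.imwrite("pics/crop1.png",np.hstack([cv2.resize(a,(450,270),interpolation=3),cv2.resize(b,(350,270),interpolation=3)]))
E
```

```text
scene amber_shield top 734 [548.1 272.8 157.7  32.3   6.7] 130.2
scene clear_shield top 673 [559.8 198.7 156.1  31.5   7. ] 130.3
scene smoke_shield top 619 [565.3 125.2 157.8  29.3   7.1] 130.6
scene rackrib 821 [555.7 218.5 189.3 211.6   6.8] 58.7
scene rackall 3721 [555.8 218.6 189.3 212.5   6.9] 27.3
bar scene [ 338. -216.  202.] [ 692. -157.  220.] [ 546. -181.  214.] [0.99187745 0.12719719]
scene feet 819 [ 513.3 -186.   350.8  101.8    7.4] 12.9
scene mic 140 [[464.0, -500.0, 140.0], [562.0, -340.0, 155.0], [628.0, -278.0, 160.0]]
scene mic 250 [[529.0, -550.0, 251.0], [588.0, -439.0, 284.0], [598.0, -323.0, 300.0]]
scene mic 300 [[519.0, -553.0, 301.0], [574.0, -406.0, 328.0], [596.0, -294.0, 357.0]]
scene mic 400 [[514.0, -378.0, 400.0], [560.0, -340.0, 424.0], [576.0, -318.0, 430.0]]
top amber_shield top 698 [544.7 271.2 156.7  33.2   4.8] 131.5
top clear_shield top 645 [555.3 197.3 156.7  29.4   6.7] 131.5
top smoke_shield top 640 [561.7 123.1 156.8  29.6   6.6] 131.6
top smoke_shield top 645 [555.3 197.6 156.7  30.3   6.9] 131.5
top rackrib 385 [552.1 216.2 187.  209.2   6.7] 61.8
top rackall 2056 [551.9 218.1 187.1 214.1   6.7] 22.9
bar top [ 338. -214.  203.] [ 686. -158.  220.] [ 514. -187.  216.] [-0.9917782  -0.12796875]
top feet 435 [ 511.8 -188.4  348.7   99.4    7.1] 13.9
top mic 140 [[458.0, -398.0, 147.0], [535.0, -327.0, 156.0], [622.0, -278.0, 160.0]]
top mic 250 [[493.0, -539.0, 256.0], [514.0, -353.0, 295.0], [592.0, -325.0, 300.0]]
top mic 300 [[495.0, -556.0, 304.0], [543.0, -470.0, 328.0], [592.0, -295.0, 357.0]]
top mic 400 [[510.0, -380.0, 402.0], [540.0, -344.0, 428.0], [572.0, -318.0, 432.0]]
```

View pics/crop1.png

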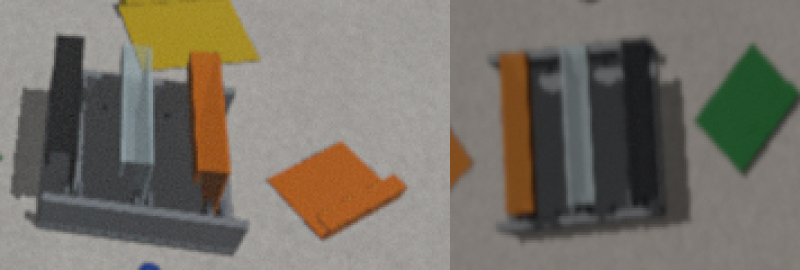

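The crop confirms it: the upright orange shield at the left end of the rack (top view ~211,199) is full size (158x32 mm fold). The flat orange one is smaller. The clear shield's fold is offset about 20 mm to world -y of the rack centre, so the tall face is on +y. That already matches the rail, whose yaw is about 7.3° against the rack's 6.8°. I'll move now.

carry_out([
  [0,0,-0.06,0,0.3],
  [0,0,-0.09,0,0.3],
  [0,0,-0.09,0,0.3],
  [0.611,-0.599,-0.09,0.442,0.3],
  [0.611,-0.599,-0.09,0.442,0.3],
  [0.611,-0.599,-0.09,0.442,0.3],
  [0.611,-0.599,-0.09,0.442,0.3],
  [0.611,-0.599,-0.09,0.442,0.3],
  [0.611,-0.599,-0.09,0.442,0.3],
  [0.611,-0.599,-0.09,0.442,0.3],
  [0.611,-0.599,-0.09,0.442,0.3],
  [0.611,-0.599,-0.09,0.442,0.3],
  [0.611,-0.599,-0.09,0.442,0.3],
  [0.611,-0.599,-0.09,0.442,0.3],
  [0.611,-0.599,-0.09,0.442,0.3],
  [0.611,-0.599,-0.09,0.442,0.3],
  [0.611,-0.599,-0.09,0.442,0.3],
  [0.611,-0.599,-0.09,0.442,0.3],
  [0.611,-0.599,-0.09,0.442,0.3],
  [0.611,-0.599,-0.09,0.442,0.3],
], newtons=40)

```text
time_s: 4.0
eef_pos: [552.0, 239.0, 282.3]
ee_rot: [[0.985, 0.175, -0.006], [0.175, -0.984, 0.028], [-0.001, -0.028, -1.0]]
ft_force: [-0.1, 0.9, -0.8]
opening: 55.6
```

carry_out([
  [0,0,0,0,0.3],
  [0,0,0,0,0.3],
  [0,0,0,0,0.3],
])

```text
time_s: 4.38
eef_pos: [552.3, 239.6, 282.4]
ee_rot: [[0.984, 0.176, -0.005], [0.176, -0.984, 0.028], [-0.0, -0.028, -1.0]]
ft_force: [-0.4, -0.0, 0.5]
opening: 55.5
```

carry_out([
  [0,-0.035,0,0.074,0.3],
  [0,-0.035,0,0.074,0.3],
  [0,-0.035,0,0.074,0.3],
  [0,-0.035,0,0.074,0.3],
])

```text
time_s: 4.88
eef_pos: [551.1, 244.4, 283.2]
ee_rot: [[0.985, 0.169, -0.012], [0.17, -0.984, 0.052], [-0.003, -0.053, -0.999]]
ft_force: [-0.2, 0.1, 0.3]
opening: 55.6
```

```bash
python3 - <<'E'
from h import *
s=telemetry.state(); print(np.round(s["qpos"],3),np.round(s["eef_pos"],1)); print(np.round(s["ee_rot"],4))
out=[]
for c in("scene","top"):
    p,d=viewer.camera(c); cv2.imwrite(f"pics/{c}2.png",p); X=cloud(c,d); Z=X[...,2]
    for r in viewer.trace(c,"amber_shield")[:4]:
        m=(cv2.erode(r["region"].astype(np.uint8),np.ones((2,2)))>0)&(Z>124)&(Z<140)
        if m.sum()>30: print(c,m.sum(),np.round(cv2.minAreaRect(X[m][:,:2].astype(np.float32))[0],1), cv2.minAreaRect(X[m][:,:2].astype(np.float32))[1:])
a=cv2.imread("pics/scene2.png")[100:300,330:530]; b=cv2.imread("pics/top2.png")[130:290,150:310]
cv2.imwrite("pics/crop2.png",np.hstack([cv2.resize(x,(400,400),interpolation=3) for x in(a,b)]))
E
```

```text
[0.17  0.149 0.312 1.737 0.053 3.141] [551.1 244.4 283.2]
[[ 0.9855  0.1693 -0.0121]
 [ 0.1697 -0.9841  0.052 ]
 [-0.0031 -0.0533 -0.9986]]
scene 748 [548.6 273.1] ((157.9459991455078, 32.92725372314453), 6.759810924530029)
top 451 [520.6 269.1] ((108.3720932006836, 30.35554313659668), 6.335867404937744)
```

View pics/crop2.png

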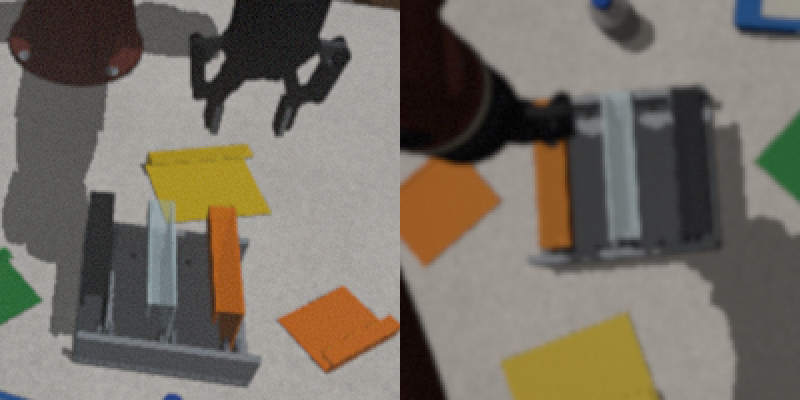

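The tool stopped short because joint 6 is at its limit (3.141). The pictures show the gripper above and beside the rack, clear of everything. I'll take the half turn the other way, which gives the same grasp.

carry_out([
  [0,0,0,-1,0.3],
  [0,0,0,-1,0.3],
  [0,0,0,-1,0.3],
  [0,0,0,-1,0.3],
  [0,0,0,-1,0.3],
])

```text
time_s: 5.7
eef_pos: [551.1, 244.4, 283.2]
ee_rot: [[0.577, 0.817, -0.012], [0.816, -0.575, 0.052], [0.036, -0.04, -0.999]]
ft_force: [0.2, -0.1, -0.5]
opening: 56.1
```

carry_out([
  [0,0,0,-1,0.3],
  [0,0,0,-1,0.3],
  [0,0,0,-1,0.3],
  [0,0,0,-1,0.3],
  [0,0,0,-1,0.3],
])

```text
time_s: 6.32
eef_pos: [551.1, 244.4, 283.2]
ee_rot: [[-0.167, 0.986, -0.012], [0.984, 0.168, 0.052], [0.053, -0.003, -0.999]]
ft_force: [0.7, -0.2, 0.2]
opening: 55.6
```

carry_out([
  [0,0,0,-1,0.3],
  [0,0,0,-1,0.3],
  [0,0,0,-1,0.3],
  [0,0,0,-1,0.3],
  [0,0,0,-1,0.3],
])

```text
time_s: 6.95
eef_pos: [551.2, 244.4, 283.3]
ee_rot: [[-0.815, 0.58, -0.012], [0.579, 0.814, 0.052], [0.04, 0.035, -0.999]]
ft_force: [0.5, 0.3, -0.6]
opening: 55.5
```

carry_out([
  [0,0,0,-0.9,0.3],
  [0,0,0,-0.9,0.3],
  [0,0,0,-0.9,0.3],
  [0,0,0,-0.9,0.3],
  [0,0,0,-0.9,0.3],
])

```text
time_s: 7.58
eef_pos: [551.2, 244.4, 283.2]
ee_rot: [[-0.996, -0.086, -0.012], [-0.086, 0.995, 0.052], [0.008, 0.053, -0.999]]
ft_force: [-0.3, 0.5, 0.1]
opening: 56.0
```

carry_out([
  [0,0.02,0,-0.042,0.3],
  [0,0.02,0,-0.042,0.3],
  [0,0.02,0.05,-0.042,0.3],
  [0,0.02,0.1,-0.042,0.3],
  [0,0.02,0.1,-0.042,0.3],
  [0,0.02,0.1,-0.042,0.3],
])

```text
time_s: 8.32
eef_pos: [548.8, 269.7, 186.8]
ee_rot: [[-0.992, -0.124, -0.01], [-0.124, 0.991, 0.053], [0.003, 0.053, -0.999]]
ft_force: [0.1, -0.2, 0.0]
opening: 55.6
```

```bash
python3 - <<'E'
from h import *
s=telemetry.state(); print(np.round(s["qpos"],3),np.round(s["eef_pos"],1)); print(np.round(s["ee_rot"],4))
p,d=viewer.camera("scene"); cv2.imwrite("pics/crop3.png",cv2.resize(p[150:300,370:520],(600,600),interpolation=3))
E
```

```text
[0.212 0.123 0.107 1.553 0.053 0.088] [548.8 269.7 186.8]
[[-0.9923 -0.1236 -0.0098]
 [-0.1239  0.9909  0.0525]
 [ 0.0033  0.0534 -0.9986]]
```

View pics/crop3.png

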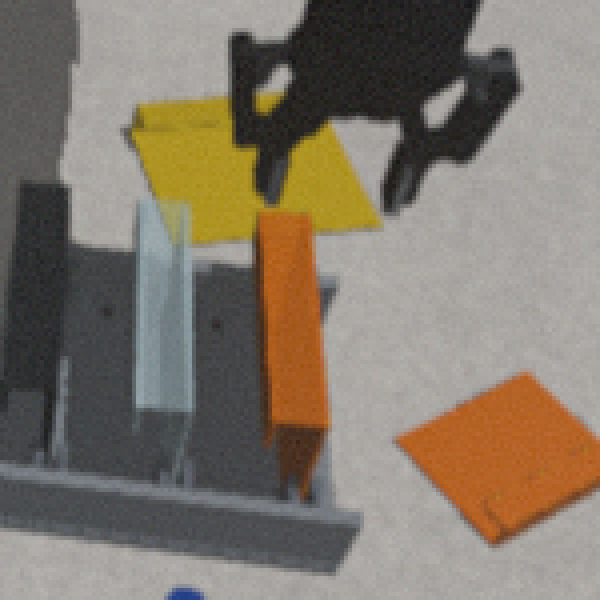

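The fingers straddle the amber fold from above, the orange top runs about (285,215)-(300,430) in the crop, and nothing is touching. Next I descend, close and check.

carry_out([
  [0,0,0.04,0,0.3],
  [0,0,0.065,0,0.3],
  [0,0,0.086,0,0.3],
  [0,0,0.086,0,0.3],
  [0,0,0.086,0,0.3],
])

```text
time_s: 9.0
eef_pos: [548.5, 274.2, 101.2]
ee_rot: [[-0.992, -0.124, -0.009], [-0.124, 0.991, 0.053], [0.002, 0.053, -0.999]]
ft_force: [0.2, -0.7, -0.4]
opening: 55.1
```

carry_out([
  [0,0,0,0,-0.6],
  [0,0,0,0,-0.6],
  [0,0,0,0,-0.6],
  [0,0,0,0,-0.6],
  [0,0,0,0,-0.6],
  [0,0,0,0,-0.6],
], newtons=40)

```text
time_s: 9.75
eef_pos: [547.0, 273.9, 98.5]
ee_rot: [[-0.992, -0.124, -0.012], [-0.125, 0.991, 0.052], [0.006, 0.053, -0.999]]
ft_force: [-0.1, 0.7, -0.4]
opening: 17.2
```

The opening reached 17.2 mm, which is exactly the commanded value and well under the 32 mm fold. So the fold isn't held properly, and I need to look.

```bash
python3 - <<'E'
from h import *
p,d=viewer.camera("scene"); X=cloud("scene",d); Z=X[...,2]
q,e=viewer.camera("top")
cv2.imwrite("pics/crop4.png",np.hstack([cv2.resize(p[170:290,370:510],(467,400),interpolation=3),cv2.resize(q[140:260,160:280],(333,400),interpolation=3)[:,:333]]))
for r in viewer.trace("scene","amber_shield")[:4]:
    m=(cv2.erode(r["region"].astype(np.uint8),np.ones((2,2)))>0)&(Z>120)&(Z<145)
    if m.sum()>30: print(m.sum(),cv2.minAreaRect(X[m][:,:2].astype(np.float32)),X[m][:,2].mean())
s=telemetry.state();print(s["opening"],s["eef_pos"],s["qpos"])
E
```

```text
501 ((549.1776123046875, 273.1880798339844), (156.33322143554688, 32.65609359741211), 6.542532444000244) 129.91746825178586
17.09901870038559 [547.04059319 273.92128538  98.49453649] [ 0.22007495  0.13070649 -0.04498302  1.39563239  0.05345457  0.09517817]
```

View pics/crop4.png

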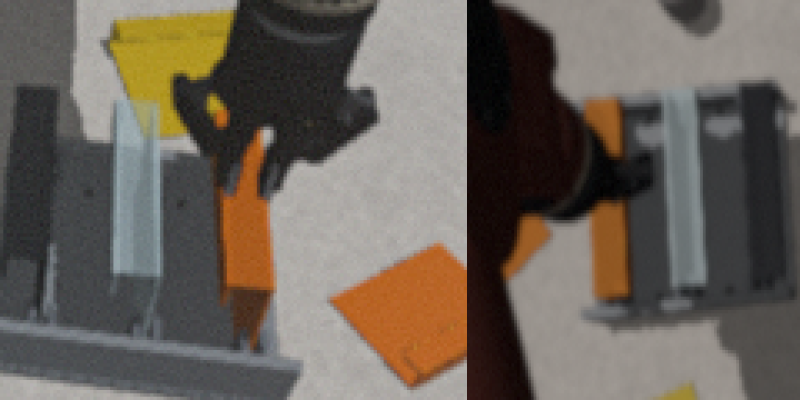

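```bash
python3 - <<'E'
from h import *
p,d=viewer.camera("scene"); X=cloud("scene",d)
f=400/140*1.167
for r in range(200,240,2):
    print(r,[(c,*X[r,c].round().astype(int).tolist(),'O' if p[r,c,2]>110 and p[r,c,0]<90 else 'd') for c in (432,436,440,444,448,452,456)])
E
```

```text
200 [(432, 558, 227, 225, 'O'), (436, 563, 234, 233, 'd'), (440, 563, 242, 236, 'd'), (444, 564, 249, 239, 'd'), (448, 566, 257, 243, 'd'), (452, 560, 266, 239, 'd'), (456, 585, 267, 267, 'd')]
202 [(432, 343, 261, 1, 'O'), (436, 341, 273, 3, 'O'), (440, 565, 243, 231, 'd'), (444, 570, 250, 239, 'd'), (448, 569, 257, 241, 'd'), (452, 560, 267, 234, 'd'), (456, 559, 275, 235, 'd')]
204 [(432, 544, 232, 199, 'd'), (436, 473, 252, 129, 'O'), (440, 562, 245, 223, 'd'), (444, 571, 251, 234, 'd'), (448, 570, 259, 235, 'd'), (452, 560, 269, 228, 'd'), (456, 562, 276, 232, 'd')]
206 [(432, 547, 233, 196, 'd'), (436, 480, 252, 129, 'O'), (440, 561, 246, 216, 'd'), (444, 567, 253, 225, 'd'), (448, 568, 261, 228, 'd'), (452, 559, 271, 220, 'd'), (456, 566, 277, 230, 'd')]
208 [(432, 547, 234, 190, 'd'), (436, 546, 243, 191, 'd'), (440, 555, 249, 203, 'd'), (444, 567, 255, 218, 'd'), (448, 561, 264, 214, 'd'), (452, 559, 272, 215, 'd'), (456, 563, 279, 222, 'd')]
210 [(432, 564, 233, 201, 'd'), (436, 551, 243, 190, 'd'), (440, 563, 249, 206, 'd'), (444, 567, 256, 212, 'd'), (448, 486, 282, 131, 
[... 2045 characters left out ...]
440, 561, 267, 131, 'O'), (444, 560, 276, 132, 'O'), (448, 558, 284, 133, 'O'), (452, 444, 323, 3, 'd'), (456, 440, 334, 3, 'd')]
234 [(432, 472, 269, 11, 'd'), (436, 566, 259, 126, 'O'), (440, 566, 268, 130, 'O'), (444, 566, 276, 132, 'O'), (448, 562, 285, 131, 'O'), (452, 447, 324, -1, 'd'), (456, 444, 335, -1, 'd')]
236 [(432, 480, 269, 12, 'd'), (436, 569, 260, 123, 'd'), (440, 574, 268, 131, 'O'), (444, 572, 276, 132, 'O'), (448, 570, 285, 133, 'O'), (452, 454, 325, -1, 'd'), (456, 452, 335, 0, 'd')]
238 [(432, 486, 270, 11, 'd'), (436, 576, 260, 124, 'O'), (440, 578, 268, 130, 'O'), (444, 575, 277, 129, 'O'), (448, 575, 286, 132, 'O'), (452, 460, 325, -3, 'd'), (456, 460, 335, 1, 'd')]
```

The fingertips measure z≈143 just above the fold top (131), while the reported TCP is z≈98. I'll check that offset against the first picture before acting on it.

```bash
python3 - <<'E'
from h import *
z=np.load("top1.npz"); p,X=z["p"],z["X"]
m=np.zeros(p.shape[:2],bool); m[300:380,520:600]=1
m&=(X[...,2]>30)&(X[...,2]<600)
Q=X[m]; near=Q[np.hypot(Q[:,0]-269.5,Q[:,1]+536)<90]
print(len(near),np.percentile(near[:,2],[0,1,5,20,50]).round())
for k in np.argsort(near[:,2])[:300:20]: print(near[k].round())
def proj(c,P):
    i=viewer.camera_info(c); f=200/np.tan(np.radians(i["fov_y"])/2); T=np.linalg.inv(np.array(i["T"])); q=T[:3,:3]@np.array(P)+T[:3,3]
    return np.round([i["cx"]+f*q[0]/q[2], i["cy"]+f*q[1]/q[2]])
print("hover pred",[ (dz,proj("scene",[549,270+s*28,187+dz])) for dz in(0,10,44) for s in(-1,1)],"seen (437,201),(468,203)")
z=np.load("scene1.npz"); print(np.array(viewer.camera_info("scene")["T"])[:3,3])
E
```

```text
2473 [243. 253. 272. 312. 369.]
[ 295. -572.  243.]
[ 297. -571.  252.]
[ 261. -492.  256.]
[ 255. -487.  260.]
[ 301. -582.  263.]
[ 287. -574.  267.]
[ 290. -573.  272.]
[ 301. -575.  276.]
[ 296. -573.  282.]
[ 300. -584.  291.]
[ 255. -481.  293.]
[ 301. -589.  296.]
[ 252. -483.  297.]
[ 254. -484.  298.]
[ 292. -599.  299.]
hover pred [(0, array([435., 210.])), (0, array([461., 215.])), (10, array([436., 207.])), (10, array([462., 212.])), (44, array([440., 197.])), (44, array([467., 202.]))] seen (437,201),(468,203)
[1140.8733339   138.06500635  811.11168986]
```

The first picture (lowest finger point 243 against a reported 192) and the hover picture both agree. The real tips sit about 42 mm higher along the tool axis than reported, and x and y agree. I'll reopen, go 40 mm lower and close again.

carry_out([
  [0,0,0,0,0.3],
  [0,0,0,0,0.3],
  [0,0,0,0,0.3],
  [0,0,0,0,0.3],
  [0,0,0.02,0,0.3],
  [0,0,0.04,0,0.3],
  [0,0,0.04,0,0.3],
  [0,0,0.04,0,0.3],
])

```text
time_s: 10.95
eef_pos: [546.4, 276.0, 58.5]
ee_rot: [[-0.992, -0.124, -0.012], [-0.125, 0.991, 0.052], [0.006, 0.053, -0.999]]
ft_force: [0.8, -0.4, 0.6]
opening: 55.7
```

carry_out([
  [0,0,0,0,-0.6],
  [0,0,0,0,-0.6],
  [0,0,0,0,-0.6],
  [0,0,0,0,-0.6],
  [0,0,0,0,-0.6],
], newtons=50)

```text
time_s: 11.58
eef_pos: [547.3, 276.5, 59.7]
ee_rot: [[-0.992, -0.124, -0.01], [-0.125, 0.991, 0.053], [0.004, 0.054, -0.999]]
ft_force: [-1.0, 2.0, 5.9]
opening: 31.4
```

Gripped, at an opening of 31.4 mm. Now lift vertically.

carry_out([
  [0,0.001,-0.015,0,-0.6],
  [0,0.002,-0.03,0,-0.6],
  [0,0.003,-0.05,0,-0.6],
  [0,0.004,-0.075,0,-0.6],
  [0,0.006,-0.105,0,-0.6],
  [0,0.007,-0.135,0,-0.6],
  [0,0.009,-0.165,0,-0.6],
  [0,0.009,-0.165,0,-0.6],
  [0,0.009,-0.165,0,-0.6],
])

```text
time_s: 12.7
eef_pos: [547.3, 276.2, 223.3]
ee_rot: [[-0.992, -0.124, -0.013], [-0.125, 0.991, 0.052], [0.006, 0.053, -0.999]]
ft_force: [-0.0, 0.2, -2.1]
opening: 31.2
```

```bash
python3 - <<'E'
from h import *
s=telemetry.state(); print(np.round(s["eef_pos"],1),s["opening"],np.round(s["ft_force"],1),np.round(s["qpos"],2))
p,d=viewer.camera("scene"); X=cloud("scene",d); Z=X[...,2]
cv2.imwrite("pics/crop5.png",cv2.resize(p[100:300,350:530],(540,600),interpolation=3))
for n in("amber_shield","clear_shield","smoke_shield"):
  for r in viewer.trace("scene",n)[:4]:
    q=X[r["region"]&(Z>40)]
    if len(q)>30:
        t=np.percentile(q[:,2],97); k=q[abs(q[:,2]-t)<5]; print(n,round(r["p"],2),len(q),np.percentile(q,[1,50,99],axis=0).round().tolist(),cv2.minAreaRect(k[:,:2].astype(np.float32)))
E
```

```text
[547.3 276.2 223.3] 31.241178747391434 [-0.   0.2 -2.1] [0.22 0.14 0.19 1.62 0.05 0.1 ]
amber_shield 0.74 1104 [[485.0, 249.0, 180.0], [592.0, 282.0, 292.0], [628.0, 300.0, 296.0]] ((553.8764038085938, 272.41717529296875), (146.65383911132812, 32.31587219238281), 6.95265007019043)
clear_shield 0.91 855 [[476.0, 177.0, 43.0], [571.0, 200.0, 130.0], [637.0, 223.0, 133.0]] ((556.7713012695312, 198.34124755859375), (164.0549774169922, 32.097965240478516), 6.777727127075195)
clear_shield 0.3 1374 [[454.0, 126.0, 40.0], [637.0, 234.0, 58.0], [1141.0, 331.0, 811.0]] ((554.6846313476562, 218.56613159179688), (190.63697814941406, 211.41319274902344), 6.511122226715088)
smoke_shield 0.64 710 [[486.0, 103.0, 106.0], [574.0, 125.0, 131.0], [643.0, 147.0, 134.0]] ((564.3255004882812, 123.76976013183594), (161.4320068359375, 31.705411911010742), 6.460554599761963)
```

View pics/crop5.png

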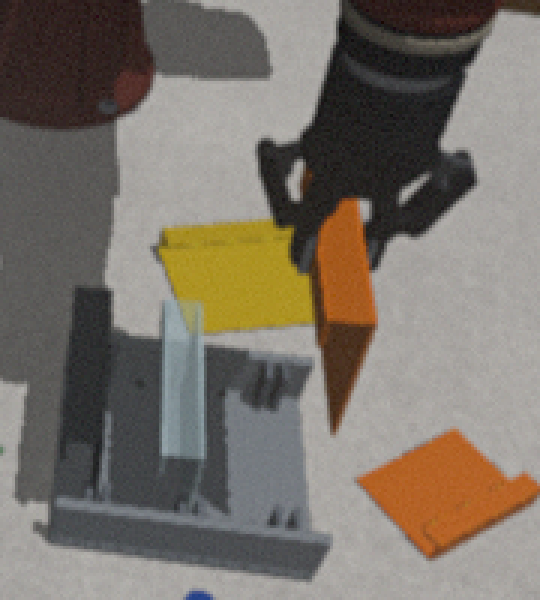

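The shield is held: the fold top is at z≈295 and the lower edge is well clear of the rack at about (335,430) in the crop. The clear and smoke shields haven't moved. The fold must go (-36, -460, 0) mm in world axes to be above the bar.

carry_out([
  [0.004,-0.018,-0.001,0,-0.6],
  [0.011,-0.054,-0.003,0,-0.6],
  [0.02,-0.099,-0.005,0,-0.6],
  [0.03,-0.144,-0.007,0,-0.6],
  [0.039,-0.189,-0.01,0,-0.6],
  [0.048,-0.234,-0.012,0,-0.6],
  [0.058,-0.279,-0.014,-0.01,-0.6],
  [0.067,-0.324,-0.017,-0.01,-0.6],
  [0.075,-0.364,-0.019,-0.01,-0.6],
  [0.082,-0.397,-0.021,-0.01,-0.6],
  [0.088,-0.424,-0.022,-0.01,-0.6],
  [0.091,-0.442,-0.023,-0.01,-0.6],
  [0.093,-0.451,-0.023,-0.01,-0.6],
  [0.093,-0.451,-0.023,-0.01,-0.6],
  [0.093,-0.451,-0.023,-0.01,-0.6],
  [0.093,-0.451,-0.023,-0.01,-0.6],
])

```text
time_s: 14.9
eef_pos: [511.7, -182.6, 223.5]
ee_rot: [[-0.991, -0.133, -0.012], [-0.134, 0.99, 0.052], [0.005, 0.053, -0.999]]
ft_force: [0.9, -0.1, -1.1]
opening: 31.6
```

```bash
cat > bar.py <<'E'
from h import *
import sys
s=telemetry.state(); print(np.round(s["eef_pos"],1),np.round(s["opening"],1),np.round(s["ft_force"],1)); print(np.round(s["ee_rot"],3))
ims=[]
for c in("scene","top"):
    p,d=viewer.camera(c); X=cloud(c,d); Z=X[...,2]
    ims.append(cv2.resize(p[80:280,200:350] if c=="scene" else p[130:300,320:450],(400,530),interpolation=3))
    for r in viewer.trace(c,"amber_shield")[:4]:
        q=X[r["region"]&(Z>80)&(X[...,1]<0)]
        if len(q)>30:
            t=np.percentile(q[:,2],95); k=q[abs(q[:,2]-t)<5]; print(c,round(r["p"],2),len(q),np.percentile(q,[1,50,99],axis=0).round().tolist(),cv2.minAreaRect(k[:,:2].astype(np.float32)))
    for r in viewer.trace(c,"rail")[:1]:
        q=X[r["region"]&(abs(Z-211)<9)]; q=q[abs((q[:,0]-513)*.128-187-q[:,1])<12]
        if len(q)>10: f=np.polyfit(q[:,0]-513,q[:,1],1); print("bar",c,len(q),f,q[:,2].mean(),q[:,0].min(),q[:,0].max())
cv2.imwrite(f"pics/{sys.argv[1]}.png",np.hstack(ims))
E
python3 bar.py crop6
```

```text
[ 511.7 -182.6  223.5] 31.6 [ 0.9 -0.1 -1.1]
[[-0.991 -0.133 -0.012]
 [-0.134  0.99   0.052]
 [ 0.005  0.053 -0.999]]
scene 0.95 1282 [[434.0, -202.0, 179.0], [540.0, -168.0, 260.0], [592.0, -155.0, 297.0]] ((512.3955078125, -185.79330444335938), (159.23960876464844, 32.39786911010742), 7.087032318115234)
bar scene 264 [ 1.16425002e-01 -1.83828454e+02] 213.78404020201236 354.0001412229734 692.5574458493888
top 0.88 717 [[469.0, -193.0, 181.0], [556.0, -167.0, 276.0], [588.0, -154.0, 299.0]] ((536.6317138671875, -182.18295288085938), (106.8870620727539, 31.856542587280273), 6.437963485717773)
bar top 146 [ 1.37160736e-01 -1.86742078e+02] 214.99653777857304 601.6421901298517 688.9914448055722
```

View pics/crop6.png

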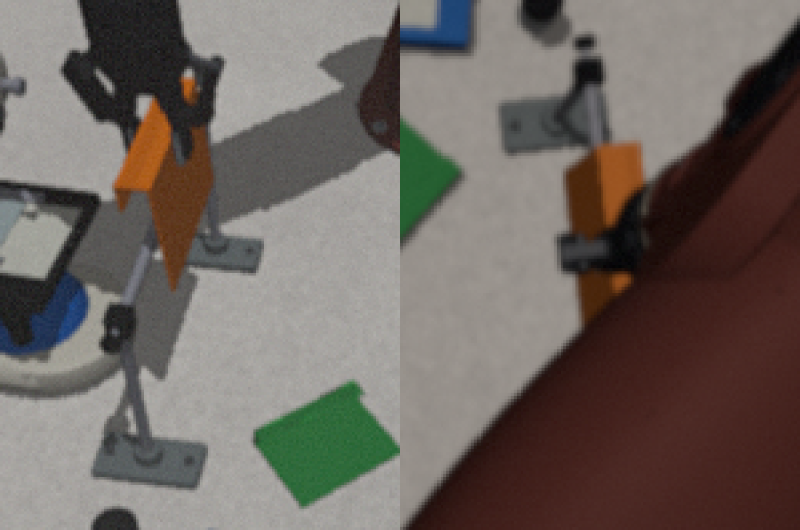

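The fold is over the bar: fold centre (512,-186), bar middle about (513,-187), panel on the side away from the microscope. Now lower it.

carry_out([
  [0,-0.001,0.01,0,-0.6],
  [0,-0.002,0.025,0,-0.6],
  [0,-0.003,0.04,0,-0.6],
  [0,-0.004,0.052,0,-0.6],
  [0,-0.004,0.06,0,-0.6],
  [0,-0.004,0.065,0,-0.6],
  [0,-0.004,0.065,0,-0.6],
  [0,-0.004,0.065,0,-0.6],
])

```text
time_s: 16.2
eef_pos: [511.5, -184.0, 158.7]
ee_rot: [[-0.991, -0.132, -0.011], [-0.133, 0.99, 0.052], [0.004, 0.053, -0.999]]
ft_force: [1.1, -0.4, -0.7]
opening: 31.1
```

carry_out([
  [0,0,0.003,0,-0.6],
  [0,0,0.006,0,-0.6],
  [0,0,0.006,0,-0.6],
  [0,0,0.006,0,-0.6],
])

```text
time_s: 16.7
eef_pos: [511.2, -183.6, 152.3]
ee_rot: [[-0.991, -0.132, -0.012], [-0.132, 0.99, 0.052], [0.005, 0.053, -0.999]]
ft_force: [-0.8, 0.4, -2.2]
opening: 31.4
```

```bash
python3 bar.py crop7
```

```text
[ 511.2 -183.6  152.3] 31.4 [-0.8  0.4 -2.2]
[[-0.991 -0.132 -0.012]
 [-0.132  0.99   0.052]
 [ 0.005  0.053 -0.999]]
scene 0.81 1092 [[435.0, -202.0, 108.0], [538.0, -169.0, 191.0], [590.0, -156.0, 226.0]] ((515.84814453125, -186.5889892578125), (152.1501007080078, 32.875606536865234), 7.035999298095703)
bar scene 280 [ 1.25790453e-01 -1.85116239e+02] 213.7244067003607 338.671487085663 692.1373797719895
top 0.86 566 [[474.0, -194.0, 110.0], [557.0, -168.0, 210.0], [588.0, -155.0, 228.0]] ((538.9786987304688, -183.21224975585938), (100.67548370361328, 32.00666046142578), 7.400386810302734)
bar top 164 [ 1.42573136e-01 -1.87554490e+02] 215.42937303292638 592.1831263707434 688.5670984103917
```

View pics/crop7.png

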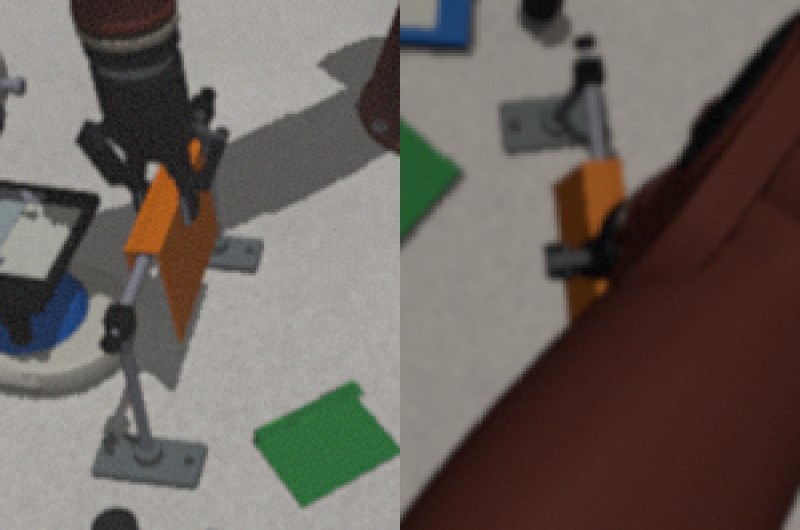

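The picture shows the bar entering the fold under its lip, with the fold top about 4 mm above resting height. I'll go down in small steps and watch the force.

carry_out([
  [0,0,0.0015,0,-0.6],
  [0,0,0.003,0,-0.6],
  [0,0,0.003,0,-0.6],
  [0,0,0.003,0,-0.6],
])

```text
time_s: 17.5
eef_pos: [511.1, -183.4, 149.2]
ee_rot: [[-0.991, -0.132, -0.012], [-0.133, 0.99, 0.052], [0.005, 0.053, -0.999]]
ft_force: [0.0, 0.1, -0.8]
opening: 31.6
```

carry_out([
  [0,0,0.001,0,-0.6],
  [0,0,0.002,0,-0.6],
  [0,0,0.002,0,-0.6],
])

```text
time_s: 17.88
eef_pos: [511.3, -183.5, 148.8]
ee_rot: [[-0.991, -0.132, -0.011], [-0.133, 0.99, 0.051], [0.004, 0.052, -0.999]]
ft_force: [-4.1, 1.0, 9.7]
opening: 31.1
```

9.7 N upward with no further descent: the fold is resting on the bar. Release, then retreat straight up.

carry_out([
  [0,0,-0.001,0,-0.2],
  [0,0,-0.001,0,-0.1],
  [0,0,-0.001,0,0],
  [0,0,-0.001,0,0.2],
  [0,0,-0.001,0,0.4],
  [0,0,-0.001,0,0.4],
  [0,0,-0.001,0,0.4],
  [0,0,-0.001,0,0.4],
  [0,0,-0.001,0,0.4],
  [0,0,-0.001,0,0.4],
  [0,0,-0.001,0,0.4],
  [0,0,-0.001,0,0.4],
])

```text
time_s: 19.38
eef_pos: [511.2, -183.4, 148.3]
ee_rot: [[-0.991, -0.132, -0.012], [-0.132, 0.99, 0.052], [0.005, 0.053, -0.999]]
ft_force: [-1.1, 0.0, 0.1]
opening: 59.9
```

carry_out([
  [0,0.001,-0.01,0,0.4],
  [0,0.002,-0.025,0,0.4],
  [0,0.002,-0.045,0,0.4],
  [0,0.004,-0.07,0,0.4],
  [0,0.006,-0.1,0,0.4],
  [0,0.006,-0.12,0,0.4],
  [0,0.006,-0.12,0,0.4],
  [0,0.006,-0.12,0,0.4],
  [0,0.006,-0.12,0,0.4],
  [0,0.006,-0.12,0,0.4],
  [0,0.006,-0.12,0,0.4],
  [0,0.006,-0.12,0,0.4],
  [0,0.006,-0.12,0,0.4],
  [0,0.006,-0.12,0,0.4],
  [0,0.006,-0.12,0,0.4],
  [0,0.006,-0.12,0,0.4],
])

```text
time_s: 21.38
eef_pos: [511.8, -183.7, 268.4]
ee_rot: [[-0.991, -0.132, -0.012], [-0.133, 0.99, 0.052], [0.005, 0.053, -0.999]]
ft_force: [0.3, -0.3, -0.9]
opening: 59.7
```

```bash
python3 bar.py crop8; python3 bar.py crop9 | grep amber; python3 - <<'E'
from h import *
p,d=viewer.camera("scene");X=cloud("scene",d)
for n in("clear_shield","smoke_shield","slide_box","cleaner_bottle","objective_canister"):
    r=viewer.trace("scene",n)
    if r: print(n,np.median(X[r[0]["region"]&(d>0)],axis=0).round())
E
```

```text
[ 511.8 -183.7  268.4] 59.7 [ 0.3 -0.3 -0.9]
[[-0.991 -0.132 -0.012]
 [-0.133  0.99   0.052]
 [ 0.005  0.053 -0.999]]
scene 0.89 1000 [[433.0, -207.0, 105.0], [524.0, -183.0, 217.0], [591.0, -164.0, 224.0]] ((510.53692626953125, -186.31973266601562), (161.76487731933594, 31.515562057495117), 7.28867769241333)
bar scene 294 [ 1.25493422e-01 -1.84920882e+02] 213.860947478663 331.6448224295891 692.8114122929333
top 0.8 442 [[458.0, -201.0, 215.0], [550.0, -180.0, 220.0], [589.0, -94.0, 725.0]] ((0.0, 0.0), (0.0, 0.0), 0.0)
bar top 156 [ 1.37209534e-01 -1.87137404e+02] 215.03485434593517 591.9320050751156 686.336216183317
clear_shield [571. 200. 130.]
smoke_shield [576. 125. 130.]
cleaner_bottle [757. 231.  75.]
objective_canister [ 777. -145.   62.]
```

View pics/crop8.png

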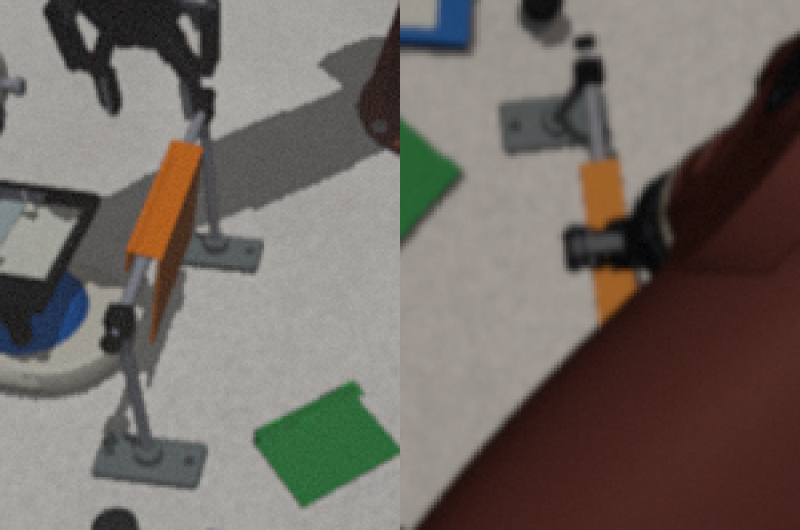

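The shield hangs on the bar, centred and swung slightly towards the microscope as expected, and the gripper is clear above it. I'll wait a moment, then hand in.

carry_out([
  [0,0,0,0,0.4],
  [0,0,0,0,0.4],
  [0,0,0,0,0.4],
  [0,0,0,0,0.4],
  [0,0,0,0,0.4],
  [0,0,0,0,0.4],
  [0,0,0,0,0.4],
  [0,0,0,0,0.4],
  [0,0,0,0,0.4],
  [0,0,0,0,0.4],
  [0,0,0,0,0.4],
  [0,0,0,0,0.4],
])

```text
time_s: 23.78
eef_pos: [511.8, -183.7, 268.4]
ee_rot: [[-0.991, -0.132, -0.012], [-0.132, 0.99, 0.052], [0.005, 0.053, -0.999]]
ft_force: [0.5, 0.4, 0.3]
opening: 59.7
```

```bash
python3 bar.py crop10 | grep scene; python3 -c "
from station import job; print(job.finish_job())"
```

```text
scene 0.89 996 [[434.0, -206.0, 104.0], [524.0, -183.0, 218.0], [592.0, -163.0, 223.0]] ((510.3739013671875, -185.2870330810547), (162.73768615722656, 32.430747985839844), 6.686801910400391)
bar scene 300 [ 1.20836076e-01 -1.84550713e+02] 213.5478838886195 336.73061102262545 692.4386803611623
the job is handed in; nothing more can be done
None
```

The amber shield is hanging by its fold on the crossbar, tall face away from the microscope, and the job is handed in at about 24 s. I lowered it until the bar took about 10 N, then let go and moved straight up clear of it.

**Last checks:**
- **Position:** the fold centre measures about (510, -185) mm and the bar middle about (513, -187) mm. The fold top is at about 220 mm, which is its resting height.
- **Alignment:** the shield's yaw measures about 7°, within half a degree or so of the bar. It was still between the last two looks.
- **Other objects:** the clear and smoke shields, bottle and canister measured where they started. The slide box was not detected in the last look, so I did not confirm it, but the arm never went near it.

**What went wrong on the way:**
- **Joint 6 limit:** the wrist reached its limit, so I used the opposite half-turn grasp. That left the tool tilted about 0.05 rad.
- **Missed first grasp:** the real fingertips sat about 42 mm higher than the reported TCP, so the first close shut on air above the fold. I reopened, went 40 mm lower and gripped it at 31 mm.

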